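# Lever open the stuck jar lid and put the blade away

### The job

The white hinged lid of the clip-top jar is stuck on its red gasket: take the flat-bladed tool, push its blade into the gap under the front of the lid and lever the lid up with the blade until it stands open by itself at 65 degrees or more. Keep the gripper off the lid. Then stand the tool in the blue utensil cup, handle down and blade up, with the cup upright, and leave the spice jar, tin, spoon, sieve and red spare ring where they are.

Things in the scene. Friction and masses are not known exactly. Their poses are not given: they have to be found in the camera images.
- pry_blade: flat prying tool, 230 mm long, 110 g, lying flat. Origin on its underside below the grip point, 115 mm from either end; x runs to the blade tip, z up. Handle 18 wide, 16 thick: blue from x = -90 to 25 mm, dark heavy steel butt from -115 to -90. Steel blade 22 wide, 2 thick, x = 25 to 115, 8 mm above the underside. Centre of mass about x = -43
- blade_tip (a point): middle of the blade's front edge, at (115, 0, 8) mm in the tool's frame
- handle_end (a point): middle of the butt face of the handle, at (-115, 0, 8) mm in the tool's frame
- jar: glass clip-top jar (100 mm across) fixed in a wooden cradle (132 mm). Origin: centre of its underside; x points from the front (prying side) to the hinge. Glass rim 110 mm across, top at z = 100; on it a red gasket 88 mm across, 8 high; on that the white lid, 114 mm across, 14 thick. So an open gap 8 mm high, 13 deep from the lid edge. The wire clasp is off and hangs below z = 90
- pry_gap (a point): middle of the gap's mouth on the jar's front: (-57, 0, 104) mm in the jar's frame, 4 mm above the rim and 4 mm below the shut lid
- jar_hinge (a point): the lid's hinge axis, along the jar's y: (60, 0, 108) mm in the jar's frame, level with the shut lid's underside
- lid_edge (a point): front edge of the lid's underside, 117 mm from the hinge axis; it moves with the lid
- jar_lid (a joint): the lid's opening angle in rad about the hinge: 0 shut, at the start 0 to 0.03, at most 1.9. The lid (0.2 kg) turns stiffly, about 4 N at its front edge, and stays at whatever angle it is left
- utensil_cup: blue ceramic utensil cup, empty, round, loose, 0.7 kg, 90 mm high, 86 mm across outside at the rim (78 mm inside) and 80 mm at the foot (72 mm inside), inner floor 6 mm above the underside. Origin at the centre of its underside, z up
- cup_rim (a point): centre of the cup's mouth, 90 mm above its underside
- spice_jar: bystander: small spice jar, 44 mm across, 70 mm high; origin at the centre of its underside
- spare_gasket: bystander: red ring lying flat, 92 mm across, 6 mm high; origin at the centre of its underside
- scoop: bystander: yellow spoon lying on the worktop along its x axis; origin under its middle
- salt_tin: bystander: tin, 60 mm across, 100 mm high; origin at the centre of its underside
- sieve: bystander: steel sieve, bowl 100 mm across and 42 mm high, its handle reaching 165 mm towards its -x; origin under the bowl
Things that resemble listed ones, but are neither listed nor needed, are in the scene too. There is more than one size of the pry_blade; the job needs the larger.

How it is judged (in metres and radians):
On the way, in this order (a step that is already met when the one before it is completed fails the run):
1. the blade has prised the lid off its gasket: lid more than 0.15 rad open with the tool bearing on it (value of joint jar_lid above 0.15 rad and contact force between pry_blade and jar_lid above 0.3 N), for 0.05 s.
2. the lid stands more than 1.05 rad (60 degrees) open (value of joint jar_lid above 1.05 rad), for 0.2 s.
At the end, for the whole second after the job is handed in: The lid is over 1.05 rad (60 degrees) open; the tool stands in the cup, its handle end inside and under 30 mm above the cup's underside, blade up within 0.8 rad (45 degrees) of vertical (it may lean on the rim); the cup is upright within 0.1 rad; tool and cup are at rest (value of joint jar_lid above 1.05 rad and horizontal distance between handle_end and utensil_cup below 0.045 m and z of handle_end in the frame of utensil_cup between 0 and 0.03 m and angle between pry_blade's own x axis and vertical below 0.8 rad and angle between utensil_cup's own z axis and vertical below 0.1 rad and linear speed of each of pry_blade, utensil_cup below 0.02 m/s); the robot touches nothing.
It fails at once if the gripper or arm touches the lid (over 1 N) (contact force between any of the fingers, the arm and jar_lid above 1 N).
It fails at once if the cup is tipped by more than 0.4 rad (angle between utensil_cup's own z axis and vertical above 0.4 rad).
It fails at once if the spice jar, salt tin, spoon, sieve or spare ring is shifted by more than 40 mm (distance of any of spice_jar, spare_gasket, scoop, salt_tin, sieve from where it was at the start of the episode above 0.04 m).
It also fails if it takes over 61 s, if anything falls off the work surface, if the arm or the gripper's body presses on something with over 40 N, if the wrist force passes 120 N, or if a joint passes its speed limit or range.

### The arm

A 7-joint arm with a two-finger parallel gripper is mounted at the origin on the work surface. World frame = base frame: x ahead of the robot, y to its left, z up, the work surface at z = 0. Lengths are in mm, angles in rad, forces in N, time in s.
With the tool pointing down it reaches from about 425 to 975 mm from the base axis. Payload 16.7 kg.
Tool frame: the origin (TCP) lies midway between the tips of the shut fingers; the grasp point (between the pads) lies 19 mm behind it (hold_point_z is the distance from the TCP to the grasp point, in mm); z points along the fingers, y is the line along which they close (so a half turn about z gives the same grasp; the last joint's range is limited). The gripper opens to 85 mm and grips with 20 to 120 N. Pads are 22 mm wide; open, the fingers measure 114 mm over their backs; the gripper's body (76 mm by 85 mm) begins 54 mm behind the grasp point. The pads swing forward as they close: fully open they stand 13 mm farther back than shut.
Start: joints at [1.119, 0.426, 0.074, 1.606, -0.034, 1.111, -0.067], TCP at [201.249, -644.263, 231.302] pointing down, gripper open.
Joint ranges: [-2.85, 2.85], [-0.5, 2.14], [-1.23, 1.37], [0.21, 2.46], [-1.02, 4.16], [0.16, 2.05], [-2.73, 2.73]. Speed limits (rad/s): [1.89, 1.89, 2.39, 2.39, 3.01, 3.01, 3.01].

### API

Orientations are given as a unit quaternion [w, x, y, z].
In Python, from rig import * gives the robot as it stands.
- The arm moves only by the tool drive_tool, never from a script. Its argument "targets" is a list of rows, each a list of 7 numbers: the turn, a rotation vector about the world's x, y, z in units of 6 degrees (1.0 is 6 degrees), then the shift along the world's x, y, z in m, then the finger opening in m, from 0 to 0.0854. In form: [[rx, ry, rz, dx, dy, dz, fingers], ...]. A call has 1 to 12 rows; each row shifts and turns the commanded pose from where the row before left it; what a row does not reach is not made up. A row lasts 1/12 s, in which the tool goes at most 41.7 mm and 7.16 degrees, less where a joint would pass 70% of its speed; a pose out of reach is approached as far as the arm can. A call with a gripper value outside its range is refused whole. The fingers move at their own pace and stop on an object; "grip_force" is the grip in N (left out, the last holds). Time passes only in rows, so rows that do not move let the fingers close. It gives the time, the measured TCP pose, the force, the opening and the grip force at its end, in the units of the state.
- state(): the state, without advancing time (a new reading comes with each control period).
- capture(name): name is "scene" or "top"; returns a dict with "image" (384x512x3 uint8, blue, green, red), "intrinsics" (3x3 intrinsics, pixels), "R" (3x3) and "t" (3): a world point X has camera coordinates R X + t. Camera axes: x right, y down, z forward; pixel columns grow to the right and rows downward; lengths in mm; the calibration is good to about 2 mm. A picture is of the moment at which its call begins. There is no depth.
- job_done(): hands the job in; it is judged then, once.
Trained networks look in a picture, given as the dict that the camera call returned (one of the last four; its "shot" number tells which), for a name from the list of things; names that differ only in an ending like _2 or _b are one class to them, and where a whole thing is asked for, a point or a joint stands for the part that bears it (a point fixed in the world has none). Each returns a list of dicts, best first, with "score" (0 to 1); they miss things now and then, are a little off and sometimes report something else, mostly with a low value. They report only what shows in the picture. A call takes as long as a camera call. They do not tell look-alikes from the thing itself.
- silhouettes(picture, query): "pixels" (384x512 bool, what is visible of it) and "centre" ([column, row] in pixels, amid what is visible of it).
The state is a dict: "time_s": time; "qpos": joint angles; "joint_velocities": joint speeds; "joint_torque": joint torques, N m; "position": TCP position; "ee_rot": TCP orientation; "ft_force": force on the tool from outside, world axes, zero at the start; "wrist_torque": the same for the moment, N m; "width": finger opening in mm; "gripper_force": force on a finger pad.
Only numpy, scipy, OpenCV 4.12 (cv2) and the standard library are available. Lean on these libraries where they do the work, as an engineer would, in place of code of your own. Each camera call takes 0.05 s, during which the arm holds its last target. There are 200 camera calls.

## Working session

There is one attempt and no reset: what is moved stays moved. The work goes in short steps, Python scripts to look and compute and a tool call to move; the robot and the scene stay as the last step left them, time stands still between calls to the robot, and variables do not carry over. Pictures are saved under pics/ and viewed, at most 13 in all, crops included, and the job is handed in when it is done.

Besides the shell and the picture viewer there is one more tool, called after ">>>" by a JSON object that holds its "method" and its "body", one argument or row to a line. drive_tool: Moves the arm, as the interface text tells. Its arguments: {"type":"object","properties":{"targets":{"type":"array"},"grip_force":{"type":"number"}},"required":["targets"]}

```bash
mkdir -p pics
cat > h.py <<'E'
from rig import *
import numpy as np, cv2, json
def ray(p,uv):
    K,R,t=[np.array(p[k],float) for k in("intrinsics","R","t")]
    d=R.T@np.linalg.solve(K,[uv[0],uv[1],1]); c=-R.T@t.ravel(); return c,d
def onz(p,uv,z):
    c,d=ray(p,uv); return c+d*(z-c[2])/d[2]
def proj(p,X):
    K,R,t=[np.array(p[k],float) for k in("intrinsics","R","t")]
    x=K@(R@np.array(X,float)+t.ravel()); return x[:2]/x[2]
E
python3 - <<'E'
from h import *
np.set_printoptions(precision=1,suppress=True)
P={}
for n in("scene","top"):
    p=capture(n);P[n]=p
    cv2.imwrite(f"pics/{n}0.png",p["image"])
    c,d=ray(p,(256,192));print(n,"cam",c,d)
    for q in("pry_blade","jar","jar_lid","utensil_cup","spice_jar","spare_gasket","scoop","salt_tin","sieve"):
        for r in silhouettes(p,q):
            print(q,round(r["score"],2),r["centre"],int(r["pixels"].sum()),onz(p,r["centre"],0))
s=state();print(s["ee_rot"],s["position"],s["width"],s["time_s"])
E
```

```text
scene cam [1204.3 -228.7  906.7] [-0.6  0.2 -0.8]
pry_blade 0.96 [344.1, 182.8] 421 [538.  295.9   0. ]
pry_blade 0.73 [264.4, 233.9] 2618 [629.4   0.1   0. ]
pry_blade 0.48 [293.1, 147.0] 193 [337.5 213.3   0. ]
jar 0.92 [267.6, 233.6] 2621 [631.5   8.8   0. ]
jar_lid 0.76 [264.0, 220.4] 1470 [586.   15.4   0. ]
utensil_cup 0.94 [154.9, 216.8] 1250 [ 466.2 -272.2    0. ]
spice_jar 0.57 [264.4, 218.1] 1464 [578.9  19.4   0. ]
spare_gasket 0.52 [249.2, 200.6] 252 [503.4   0.1   0. ]
scoop 0.62 [93.4, 267.9] 639 [ 575.1 -452.2    0. ]
salt_tin 0.76 [207.1, 287.1] 903 [ 729.1 -190.6    0. ]
sieve 0.64 [397.8, 168.2] 858 [541.9 484.5   0. ]
sieve 0.31 [157.5, 217.3] 1254 [ 470.6 -265.6    0. ]
top cam [ 330.1   -0.9 1346.5] [ 0.2  0.  -1. ]
pry_blade 0.8 [167.3, 197.5] 470 [548.6 287.4   0. ]
pry_blade 0.52 [261.9, 156.3] 1549 [680.3 -19.5   0. ]
jar_lid 0.94 [260.9, 151.8] 1066 [695.5 -16.4   0. ]
jar_lid 0.52 [344.7, 201.7] 735 [ 526.2 -281.9    0. ]
utensil_cup 0.64 [349.8, 203.2] 794 [ 521.1 -298.     0. ]
utensil_cup 0.39 [261.3, 152.0] 1117 [694.8 -17.7   0. ]
spice_jar 0.78 [192.8, 136.1] 205 [752.6 207.4   0. ]
spice_jar 0.68 [344.7, 205.0] 775 [ 515.6 -281.4    0. ]
spare_gasket 0.82 [257.5, 229.0] 321 [443.   -1.4   0. ]
spare_gasket 0.64 [191.9, 134.4] 180 [758.5 210.5   0. ]
scoop 0.83 [397.9, 198.3] 436 [ 534.6 -452.6    0. ]
scoop 0.4 [344.3, 203.5] 781 [ 520.4 -280.4    0. ]
salt_tin 0.86 [317.0, 128.4] 446 [ 772.2 -203.1    0. ]
sieve 0.98 [108.3, 190.0] 1117 [576.2 479.    0. ]
[-0.   1.   0.2  0. ] [ 201.2 -644.3  231.3] 85.4829079921344 1.0
```

```bash
python3 -c "
import cv2
for n in('scene','top'):
    i=cv2.imread(f'pics/{n}0.png');cv2.imwrite(f'pics/{n}0b.png',cv2.resize(i,(800,600),interpolation=cv2.INTER_CUBIC))
"
```

```text
(no output)
```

View pics/scene0b.png

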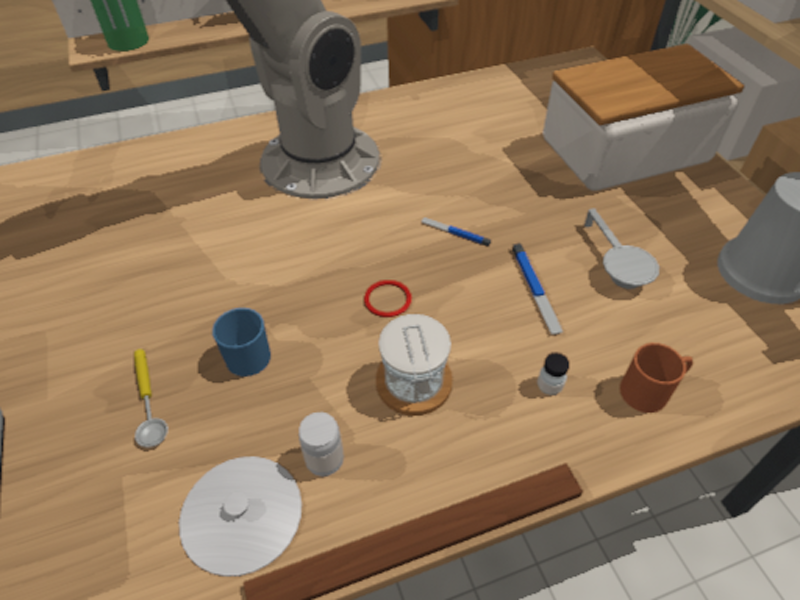

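View pics/top0b.png

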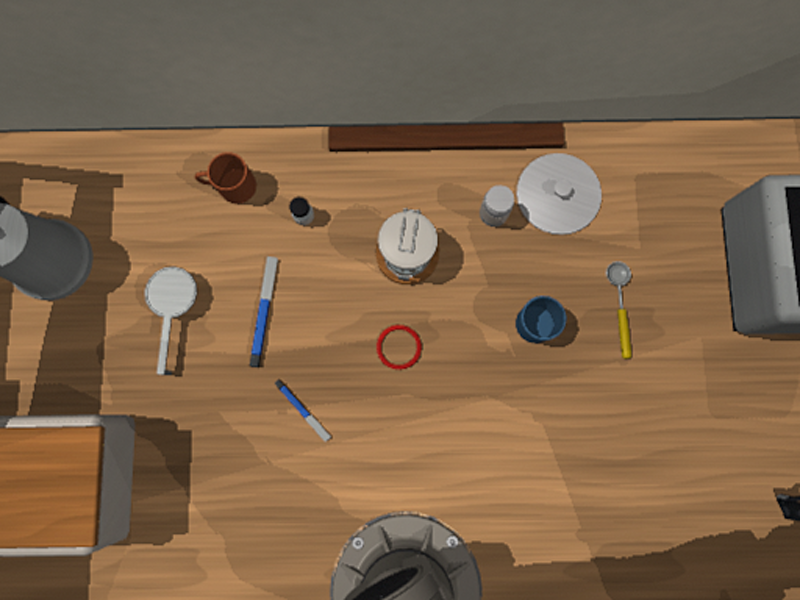

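The scene shows two blue-handled blades: the large one at scene (537,288)/top (263,312) and a small one at scene (455,232)/top (303,411). The large one fits (about 230 mm). I'll confirm it, and the jar's facing, in a crop.

Run:
```python
import cv2,numpy as np
s=cv2.imread('pics/scene0.png');t=cv2.imread('pics/top0.png')
c=lambda i,x,y,w,h:cv2.resize(i[y:y+h,x:x+w],(400,300),interpolation=cv2.INTER_CUBIC)
cv2.imwrite('pics/crop1.png',np.vstack([np.hstack([c(s,225,195,80,60+8),c(t,228,125,72,60)]),np.hstack([c(s,255,130,120,90),c(t,145,155,120,90+42)])]))
```

```text
(no output)
```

View pics/crop1.png

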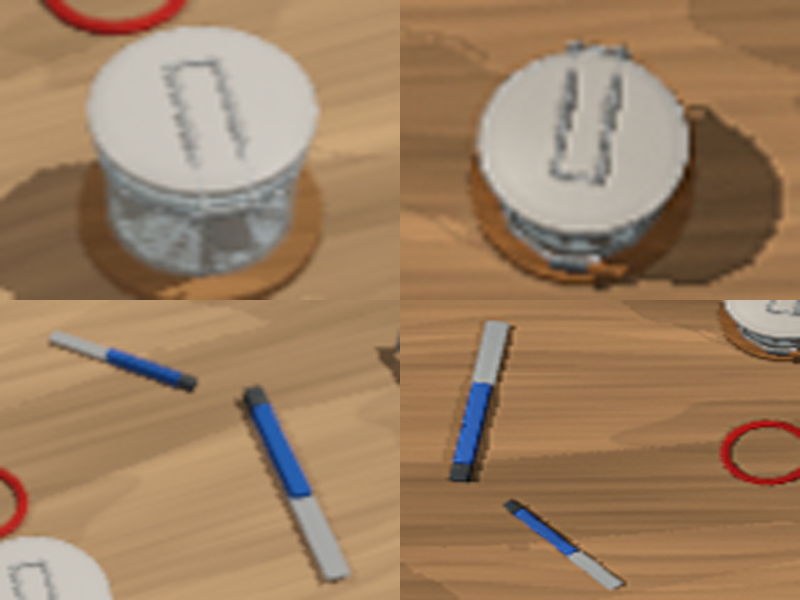

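Run:
```python
from h import *
np.set_printoptions(precision=1,suppress=True)
from scipy.optimize import least_squares
p=capture("top"); q=capture("scene")
def blue(p,q):
    best=[r for r in silhouettes(p,q)][0]; return best
# tool: silhouettes in both, min area rect axis
for nm,pp in(("top",p),("scene",q)):
    r=silhouettes(pp,"pry_blade")[0]
    ys,xs=np.nonzero(r["pixels"]); 
    P=np.array([onz(pp,(x,y),10)[:2] for x,y in zip(xs,ys)])
    m=P.mean(0);u,s,v=np.linalg.svd(P-m,full_matrices=False);a=v[0]*np.sign(v[0][0])
    k=(P-m)@a;k2=(P-m)@[-a[1],a[0]]
    lo,hi=k.min(),k.max()
    print(nm,"tool mid",m+a*(lo+hi)/2,"axis",a,np.degrees(np.arctan2(a[1],a[0])),"len",hi-lo,"w",np.ptp(k2))
    hsv=cv2.cvtColor(pp["image"],cv2.COLOR_BGR2HSV)
    b=np.array([(110<=hsv[y,x,0]<=130) and hsv[y,x,1]>140 for x,y in zip(xs,ys)])
    print(" blue centroid", P[b].mean(0), (k[b].min()-(lo+hi)/2,k[b].max()-(lo+hi)/2))
r=silhouettes(p,"jar_lid")[0];ys,xs=np.nonzero(r["pixels"])
print("lid top",onz(p,r["centre"],122),(xs.min(),xs.max(),ys.min(),ys.max()))
r=silhouettes(q,"jar_lid")[0];ys,xs=np.nonzero(r["pixels"])
print("lid scene",onz(q,r["centre"],120),(xs.min(),xs.max(),ys.min(),ys.max()))
for nm,pp in(("top",p),("scene",q)):
    r=silhouettes(pp,"utensil_cup")[0]; print("cup",onz(pp,r["centre"],45), onz(pp,r["centre"],60))
```

```text
top tool mid [543.6 281.6] axis [ 1.  -0.1] -8.344848669421413 len 228.22540888978725 w 22.387723794552176
 blue centroid [510.1 287.1] (np.float64(-89.66193097740286), np.float64(22.000754734657463))
scene tool mid [540.7 283.4] axis [ 1.  -0.1] -7.551561218309003 len 233.54356527003716 w 28.684250191137735
 blue centroid [454.  297.9] (np.float64(-90.35307016652054), np.float64(-85.41503095165356))
lid top [662.3 -19.5 122. ] (np.int64(241), np.int64(280), np.int64(134), np.int64(171))
lid scene [674.7 -16.6 120. ] (np.int64(242), np.int64(288), np.int64(201), np.int64(240))
cup [ 509.4 -273.6   45. ] [ 507.3 -270.4   60. ]
cup [ 505.2 -271.5   45. ] [ 517.3 -270.8   60. ]
```

The crop confirms the tool: the blade measures about 228 mm, with its butt toward the robot and its tip at +x. The smaller one at top (303,411) is the decoy. The jar's clasp hangs on the robot's side and the hinge bracket is on the far side, so the front faces the robot with a slight yaw. I'll measure that yaw and the gripper's.

Run:
```python
from h import *
np.set_printoptions(precision=2,suppress=True)
from scipy.spatial.transform import Rotation as Ro
p=capture("top")
rs=silhouettes(p,"jar_lid")
r=rs[0]
cs,_=cv2.findContours(r["pixels"].astype(np.uint8),cv2.RETR_EXTERNAL,cv2.CHAIN_APPROX_NONE)
c=max(cs,key=cv2.contourArea)[:,0,:]
# bright lid pixels
hsv=cv2.cvtColor(p["image"],cv2.COLOR_BGR2HSV)
m=np.zeros(hsv.shape[:2],bool);m[120:185,235:290]=True
w=m&(hsv[...,1]<45)&(hsv[...,2]>150)
w=cv2.morphologyEx(w.astype(np.uint8),cv2.MORPH_CLOSE,np.ones((5,5)))
n,l,st,ce=cv2.connectedComponentsWithStats(w);k=1+st[1:,4].argmax()
cc=max(cv2.findContours((l==k).astype(np.uint8),cv2.RETR_EXTERNAL,cv2.CHAIN_APPROX_NONE)[0],key=cv2.contourArea)[:,0,:]
for C in(c,cc):
    P=np.array([onz(p,x,122)[:2] for x in C])
    def f(v):return np.hypot(*(P-v[:2]).T)-57.
    from scipy.optimize import least_squares
    v=least_squares(f,P.mean(0),loss="soft_l1",f_scale=2).x
    print("lid centre",v,np.abs(f(v)).mean())
# wire: dark pixels inside lid
ys,xs=np.nonzero((l==k)|(w>0))
ce=v[:2]; D=[];
for y in range(120,185):
    for x in range(235,290):
        X=onz(p,(x,y),124)[:2]
        if np.hypot(*(X-ce))<46 : D.append((*X,hsv[y,x,2]))
D=np.array(D);med=np.median(D[:,2]);W=D[D[:,2]<med-15];wt=med-W[:,2]
mu=np.average(W[:,:2],0,wt);cov=np.cov(W[:,:2].T,aweights=wt);e,V=np.linalg.eigh(cov)
print("wire",len(W),mu,np.degrees(np.arctan(V[1,1]/V[0,1])),e)
s=state();q=s["ee_rot"];R=Ro.from_quat([q[1],q[2],q[3],q[0]]).as_matrix();print(q,R[:,0],np.degrees(np.arctan2(R[1,0],R[0,0])))
```

```text
lid centre [659.63 -14.79] 2.204791131275257
lid centre [659.73 -13.9 ] 2.8919706258394102
wire 128 [668.44 -16.3 ] -5.921352411013275 [140.99 412.26]
[-0.    0.99  0.15  0.  ] [0.95 0.3  0.  ] 17.34899283728103
```

>>> {"method": "drive_tool", "body": {
  "targets": [
    [0,0,0.72,0.022,0.0275,0.002,0.085],
    [0,0,0.72,0.022,0.0275,0.002,0.085],
    [0,0,0.72,0.022,0.0275,0.002,0.085],
    [0,0,0.72,0.022,0.0275,0.002,0.085],
    [0,0,0.72,0.022,0.0275,0.002,0.085],
    [0,0,0.72,0.022,0.0275,0.002,0.085],
    [0,0,0.72,0.022,0.0275,0.002,0.085],
    [0,0,0.72,0.022,0.0275,0.002,0.085],
    [0,0,0.72,0.022,0.0275,0.002,0.085],
    [0,0,0.72,0.022,0.0275,0.002,0.085],
    [0,0,0.72,0.022,0.0275,0.002,0.085],
    [0,0,0.72,0.022,0.0275,0.002,0.085]
  ]
}}

```text
time_s: 2.5
position: [466.1, -312.8, 255.7]
ee_rot: [0.0, 0.822, 0.569, 0.0]
ft_force: [-0.0, -0.5, 1.1]
width: 84.9
gripper_force: 0.0
```

>>> {"method": "drive_tool", "body": {
  "targets": [
    [0,0,0.8,0.022,0.0275,0,0.085],
    [0,0,0.8,0.022,0.0275,0,0.085],
    [0,0,0.8,0.022,0.0275,0,0.085],
    [0,0,0.8,0.022,0.0275,0,0.085],
    [0,0,0.8,0.02,0.0275,0,0.085],
    [0,0,0.8,0.01,0.0275,0,0.085],
    [0,0,0.9,0,0.035,0,0.085],
    [0,0,0.9,-0.004,0.035,0,0.085],
    [0,0,0.9,-0.004,0.035,0,0.085],
    [0,0,0.9,-0.004,0.035,0,0.085],
    [0,0,0.9,-0.004,0.035,0,0.085],
    [0,0,0.9,-0.004,0.035,0,0.085]
  ]
}}

```text
time_s: 3.5
position: [562.9, 62.2, 255.5]
ee_rot: [0.0, 0.418, 0.909, 0.0]
ft_force: [0.4, -0.3, 0.1]
width: 85.3
gripper_force: 0.0
```

>>> {"method": "drive_tool", "body": {
  "targets": [
    [0,0,0.86,-0.0014,0.0274,-0.015,0.085],
    [0,0,0.86,-0.0014,0.0274,-0.015,0.085],
    [0,0,0.86,-0.0014,0.0274,-0.015,0.085],
    [0,0,0.86,-0.0014,0.0274,-0.015,0.085],
    [0,0,0.86,-0.0014,0.0274,-0.015,0.085],
    [0,0,0.86,-0.0014,0.0274,-0.015,0.085],
    [0,0,0.86,-0.0014,0.0274,-0.015,0.085],
    [0,0,0.86,-0.0014,0.0274,-0.015,0.085],
    [0,0,0,0,0,-0.025,0.085],
    [0,0,0,0,0,-0.025,0.085],
    [0,0,0,0,0,-0.025,0.085],
    [0,0,0,0,0,0,0.085]
  ]
}}

```text
time_s: 4.5
position: [550.0, 278.5, 56.0]
ee_rot: [-0.003, 0.073, 0.997, -0.002]
ft_force: [-0.8, -0.8, 0.1]
width: 84.8
gripper_force: 0.0
```

Run:
```python
from h import *
p=capture("scene")
i=p["image"]; cv2.imwrite("pics/s1.png",cv2.resize(i[120:240,290:450],(800,600),interpolation=cv2.INTER_CUBIC))
```

```text
(no output)
```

View pics/s1.png

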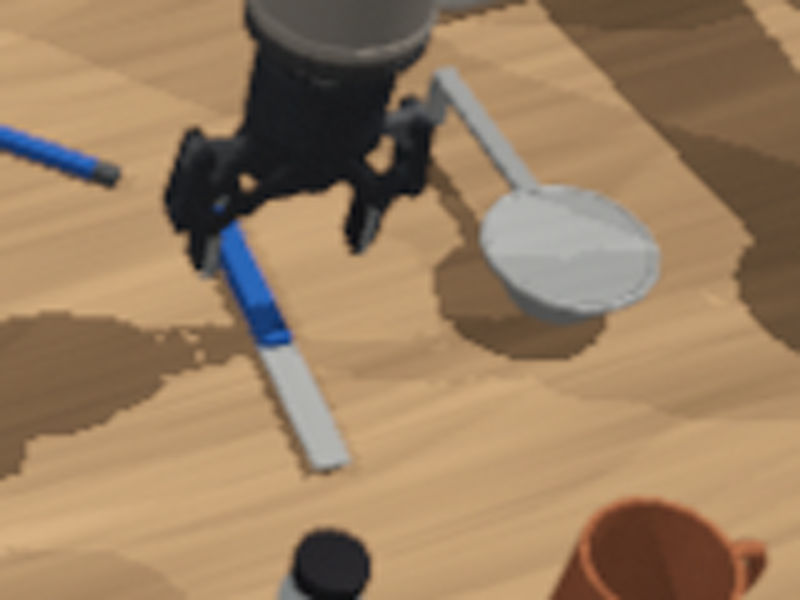

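The gripper straddles the large tool's handle; the handle/blade joint is at crop (270,340), clear of the sieve. Next I descend and grip.

>>> {"method": "drive_tool", "body": {
  "targets": [
    [0,0,0,0,0.001,-0.02,0.085],
    [0,0,0,0,0.001,-0.02,0.085],
    [0,0,0,0,0,-0.012,0.085],
    [0,0,0,0,0,0,0.05],
    [0,0,0,0,0,0,0.005],
    [0,0,0,0,0,0,0.005],
    [0,0,0,0,0,0,0.005],
    [0,0,0,0,0,0,0.005],
    [0,0,0,0,0,0,0.005],
    [0,0,0,0,0,0,0.005],
    [0,0,0,0,0,0,0.005],
    [0,0,0,0,0,0,0.005]
  ],
  "grip_force": 115
}}

```text
time_s: 5.55
position: [552.6, 282.1, 9.6]
ee_rot: [0.001, 0.073, 0.997, 0.0]
ft_force: [-3.4, -3.4, 14.6]
width: 13.8
gripper_force: 112.8
```

>>> {"method": "drive_tool", "body": {
  "targets": [
    [0,0,0,0,0,0.01,0.005],
    [0,0,0,0,0,0.02,0.005],
    [0,0,0,0,0,0.03,0.005],
    [0,0,0,0,0,0.03,0.005],
    [0,0,0,0,0,0.03,0.005],
    [0,0,0,0,0,0.03,0.005],
    [0,0,0,0,0,0,0.005],
    [0,0,0,0,0,0,0.005]
  ]
}}

```text
time_s: 6.22
position: [552.8, 282.3, 160.6]
ee_rot: [0.002, 0.073, 0.997, 0.001]
ft_force: [-0.9, -0.3, -1.9]
width: 13.3
gripper_force: 113.3
```

Run:
```python
from h import *
p=capture("scene")
i=p["image"]; cv2.imwrite("pics/s2.png",cv2.resize(i[90:240,270:470],(800,600),interpolation=cv2.INTER_CUBIC))
np.set_printoptions(precision=3,suppress=True)
s=state();print({k:np.round(s[k],3) for k in s})
```

```text
{'time_s': np.float64(6.267), 'qpos': array([ 0.007,  0.52 , -0.777,  1.765,  0.42 ,  1.029,  0.5  ]), 'joint_velocities': array([-0.007,  0.028,  0.016,  0.019,  0.005, -0.006, -0.002]), 'joint_torque': array([ -0.052, -92.901, -17.252, -43.037,  -0.179,   0.127,   0.099]), 'position': array([552.191, 281.722, 158.987]), 'ee_rot': array([0.001, 0.073, 0.997, 0.   ]), 'ft_force': array([ 0.873, -0.083, -3.253]), 'wrist_torque': array([ 0.035, -0.074, -0.015]), 'gripper_force': np.float64(113.262), 'width': np.float64(13.448)}
```

View pics/s2.png

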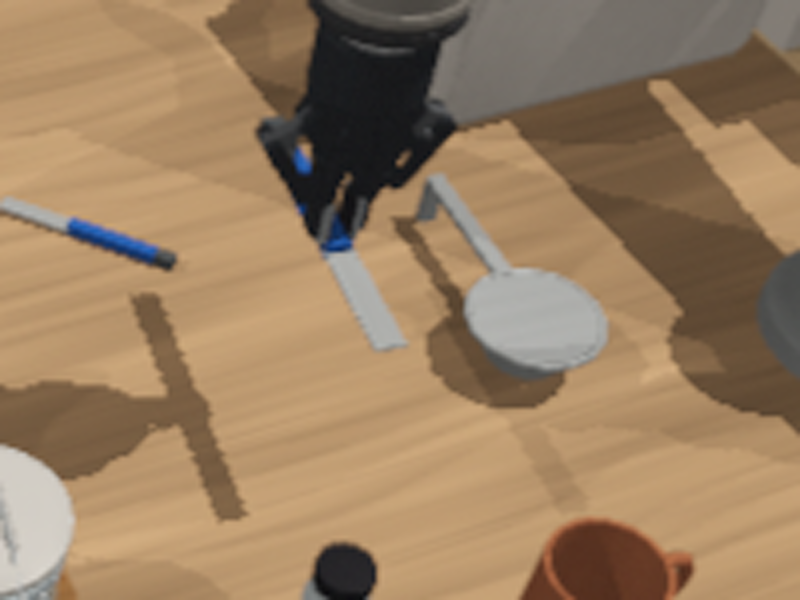

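The tool is held: blade tip at crop (388,345), handle between the fingers. Next I triangulate the tip in the gripper frame.

```bash
cat >> h.py <<'E'
from scipy.spatial.transform import Rotation as Ro
def tri(obs):
    A=np.zeros((3,3));b=np.zeros(3);L=[]
    for p,uv in obs:
        c,d=ray(p,uv);d/=np.linalg.norm(d);M=np.eye(3)-np.outer(d,d);A+=M;b+=M@c;L.append((c,M))
    X=np.linalg.solve(A,b);return X,[np.linalg.norm(M@(X-c)) for c,M in L]
def pose():
    s=state();q=s["ee_rot"];return np.array(s["position"]),Ro.from_quat([q[1],q[2],q[3],q[0]]).as_matrix()
def blade(p,guess,axis,L=60):
    # grey blade pixels near projection of line guess-L*axis..guess ; returns tip & back pts
    a=proj(p,guess-L*axis);b=proj(p,guess);d=(b-a)/np.linalg.norm(b-a);n=np.array([-d[1],d[0]])
    hsv=cv2.cvtColor(p["image"],cv2.COLOR_BGR2HSV)
    ys,xs=np.mgrid[0:384,0:512];rel=np.stack([xs-b[0],ys-b[1]],-1);u=rel@d;v=rel@n
    m=(hsv[...,1]<60)&(hsv[...,2]>100)&(abs(v)<12)&(u>-np.linalg.norm(b-a))&(u<14)
    k,l,st,_=cv2.connectedComponentsWithStats(m.astype(np.uint8));j=1+st[1:,4].argmax();m=l==j
    # sub-pixel line fit
    uu,vv=u[m],v[m];c=np.polyfit(uu,vv,1);ue=np.percentile(uu,98.5)+.5
    return b+d*ue+n*np.polyval(c,ue), b+d*(ue-20)+n*np.polyval(c,ue-20),int(m.sum())
E
python3 - <<'E'
from h import *
np.set_printoptions(precision=2,suppress=True)
pos,R=pose();a=-R[:,0];print(pos,"gripper -x",a)
g=pos+104*a+[0,0,-2]
O=[]
for n in("scene","top"):
    p=capture(n);t,b,k=blade(p,g,a);print(n,t,proj(p,g),b,k,onz(p,t,158),onz(p,b,158));O.append((p,t))
X,e=tri(O);print("tip",X,e,"rel",R.T@(X-pos))
E
```

```text
[552.19 281.72 158.99] gripper -x [ 0.99 -0.15  0.  ]
scene [367.64 177.26] [365.8  177.02] [357.51 160.  ] 159 [658.12 270.01 158.  ] [594.25 276.78 158.  ]
top [155.18 157.19] [163.83 152.6 ] [165.02 179.2 ] 257 [641.55 291.14 158.  ] [576.17 261.21 158.  ]
tip [644.11 290.29 137.58] [np.float64(6.168347712077321), np.float64(6.168347712077292)] rel [-89.68  21.82  21.51]
```

>>> {"method": "drive_tool", "body": {
  "targets": [
    [0,0,0.05,-0.0078,-0.0279,-0.002,0.005],
    [0,0,0.05,-0.0078,-0.0279,-0.002,0.005],
    [0,0,0.05,-0.0078,-0.0279,-0.002,0.005],
    [0,0,0.05,-0.0078,-0.0279,-0.002,0.005],
    [0,0,0.05,-0.0078,-0.0279,-0.002,0.005],
    [0,0,0.05,-0.0078,-0.0279,-0.002,0.005],
    [0,0,0.05,-0.0078,-0.0279,-0.002,0.005],
    [0,0,0.05,-0.0078,-0.0279,-0.002,0.005],
    [0,0,0.05,-0.0078,-0.0279,-0.002,0.005],
    [0,0,0.05,-0.0078,-0.0279,-0.002,0.005],
    [0,0,0,0,0,0,0.005],
    [0,0,0,0,0,0,0.005]
  ]
}}

```text
time_s: 7.37
position: [473.1, 1.4, 137.5]
ee_rot: [-0.001, 0.048, 0.999, -0.0]
ft_force: [0.7, 0.3, 0.2]
width: 13.7
gripper_force: 113.4
```

Run:
```python
from h import *
np.set_printoptions(precision=2,suppress=True)
pos,R=pose();a=-R[:,0];print(pos,"gripper -x",a,"qpos",np.array(state()["qpos"]))
g=pos+106*a+[0,0,-2]
I=[]
for n in("scene","top"):
    p=capture(n);u=proj(p,g).astype(int);print(n,"tip predicted",proj(p,g),"gap",proj(p,np.array([661,-15,104])-57*a))
    x0,y0=u[0]-40,u[1]-30-12*(n=="top")
    I.append(cv2.resize(p["image"][y0:y0+90,x0:x0+60],(400,600),interpolation=cv2.INTER_CUBIC));print("crop origin",x0,y0)
cv2.imwrite("pics/a3.png",np.hstack(I))
```

```text
[473.12   1.37 137.45] gripper -x [ 1.  -0.1 -0. ] qpos [ 0.57  0.31 -0.81  2.1   0.3   0.85  1.06]
scene tip predicted [254.67 189.64] gap [257.87 204.6 ]
crop origin 214 159
top tip predicted [259.27 178.5 ] gap [259.35 172.2 ]
crop origin 219 136
```

View pics/a3.png

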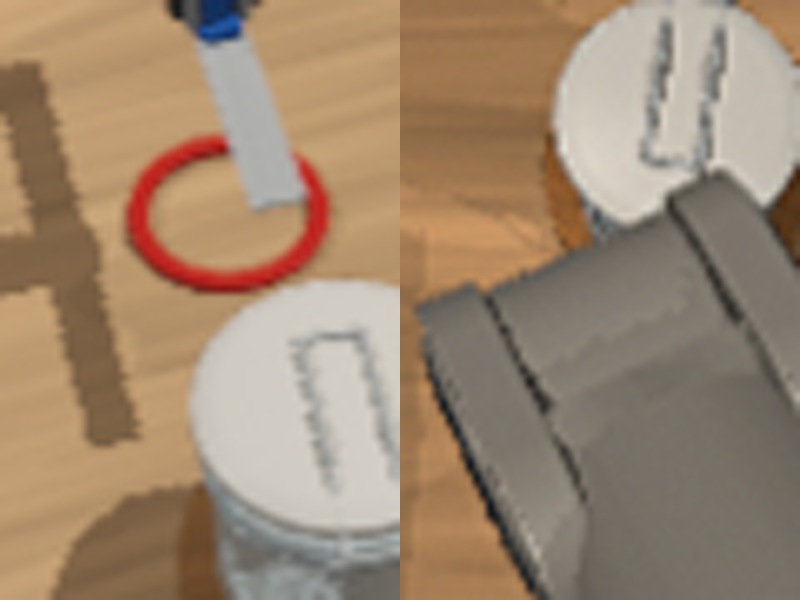

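The scene crop shows the tip at (278,200), which is pixel (255.7,189), matching the prediction to about 1 px. The top view is blocked by the arm. I'll fit the lid ellipse in the scene view to relate tip and lid in the same camera.

Run:
```python
from h import *
from scipy.optimize import least_squares
np.set_printoptions(precision=2,suppress=True)
p=capture("scene")
hsv=cv2.cvtColor(p["image"],cv2.COLOR_BGR2HSV)
m=(hsv[...,1]<38)&(hsv[...,2]>150);m[:196]=0;m[245:]=0;m[:,:238]=0;m[:,292:]=0
m=cv2.morphologyEx(m.astype(np.uint8),cv2.MORPH_CLOSE,np.ones((5,5)))
k,l,st,_=cv2.connectedComponentsWithStats(m);j=1+st[1:,4].argmax();print(st[j])
c=max(cv2.findContours((l==j).astype(np.uint8),cv2.RETR_EXTERNAL,cv2.CHAIN_APPROX_NONE)[0],key=cv2.contourArea)[:,0,:].astype(float)
# upper half of outline = top circle far rim
P=np.array([onz(p,x,122)[:2] for x in c]);cut=P[:,0]<668;P=P[cut]
f=lambda v:np.hypot(*(P-v[:2]).T)-57
v=least_squares(f,[661,-15],loss="soft_l1",f_scale=2).x;print("centre",v,np.abs(f(v)).mean(),"rmax fit",np.ptp(P[:,1]))
pos,R=pose()
for z in(134,136,138):print(z,onz(p,(255.7,189.5),z), pos)
```

```text
[ 243  201   45   44 1492]
centre [667.62 -12.78] 1.1630217553058222 rmax fit 111.21242242157419
134 [578.09  -5.79 134.  ] [474.12   3.96 138.08]
136 [579.71  -6.37 136.  ] [474.12   3.96 138.08]
138 [581.34  -6.95 138.  ] [474.12   3.96 138.08]
```

Run:
```python
from h import *
from scipy.optimize import least_squares
np.set_printoptions(precision=2,suppress=True)
p=capture("top");img=cv2.imread("pics/top0.png")
hsv=cv2.cvtColor(img,cv2.COLOR_BGR2HSV)
m=np.zeros(hsv.shape[:2],bool);m[120:185,235:290]=True
w=m&(hsv[...,1]<45)&(hsv[...,2]>150)
w=cv2.morphologyEx(w.astype(np.uint8),cv2.MORPH_CLOSE,np.ones((5,5)))
k,l,st,_=cv2.connectedComponentsWithStats(w);j=1+st[1:,4].argmax()
c=max(cv2.findContours((l==j).astype(np.uint8),cv2.RETR_EXTERNAL,cv2.CHAIN_APPROX_NONE)[0],key=cv2.contourArea)[:,0,:].astype(float)
A=np.array([onz(p,x,122)[:2] for x in c])
for lo in(640,655,665):
    P=A[A[:,0]>lo];f=lambda v:np.hypot(*(P-v[:2]).T)-57
    v=least_squares(f,[661,-15],loss="soft_l1",f_scale=1.5).x;print(lo,v,np.abs(f(v)).mean())
print(A.min(0),A.max(0))
b=np.array([onz(p,x,108)[:2] for x in c]);print(b.min(0))
```

```text
640 [655.61 -13.92] 1.6496519537506014
655 [655.49 -13.88] 1.3486314879791519
665 [655.52 -13.88] 1.3114534626889895
[606.7  -69.04] [717.38  41.32]
[609.86 -69.82]
```

>>> {"method": "drive_tool", "body": {
  "targets": [
    [0,0,0,0,0,-0.008,0.005],
    [0,0,0,0,0,-0.008,0.005],
    [0,0,0,0,0,-0.008,0.005],
    [0,0,0,0,0,-0.008,0.005],
    [0,0,0,0.005,-0.0005,0,0.005],
    [0,0,0,0.005,-0.0005,0,0.005],
    [0,0,0,0.005,0,0,0.005],
    [0,0,0,0.005,0,0,0.005],
    [0,0,0,0,0,0,0.005],
    [0,0,0,0,0,0,0.005],
    [0,0,0,0,0,0,0.005]
  ]
}}

```text
time_s: 8.48
position: [494.0, 1.9, 106.4]
ee_rot: [-0.0, 0.047, 0.999, -0.0]
ft_force: [0.5, -0.1, -1.1]
width: 13.6
gripper_force: 113.4
```

Run:
```python
from h import *
np.set_printoptions(precision=2,suppress=True)
p=capture("scene");pos,R=pose();s=state();print(pos,R[:,2],-R[:,0],s["ft_force"],s["wrist_torque"])
cv2.imwrite("pics/a4.png",cv2.resize(p["image"][165:240,225:325],(800,600),interpolation=cv2.INTER_CUBIC))
```

```text
[493.92   1.9  106.39] [ 0. -0. -1.] [ 1.   -0.09  0.  ] [ 0.99  0.12 -0.96] [-0.07 -0.02  0.06]
```

View pics/a4.png

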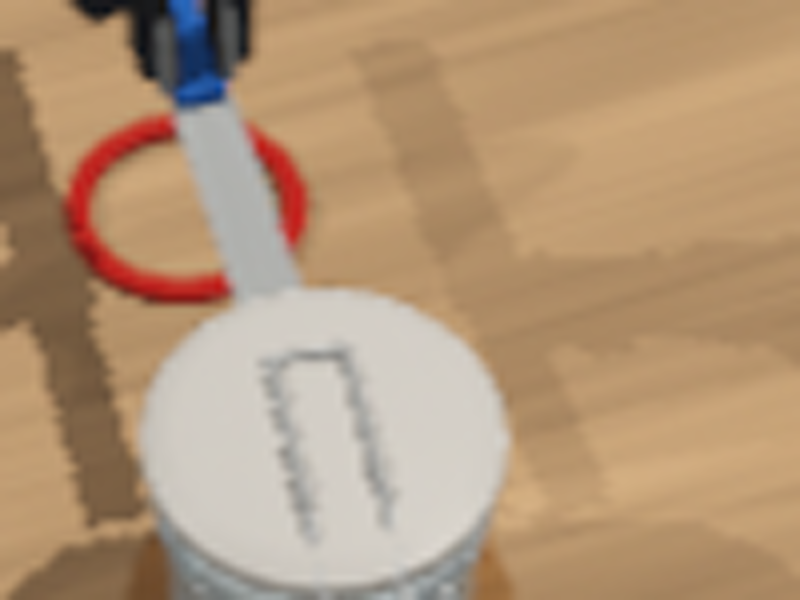

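The blade is aligned with the lid front at crop (265,293), a few mm left of the wire's centre line. Next I insert with force checks.

>>> {"method": "drive_tool", "body": {
  "targets": [
    [0,0,0,0.003,0.001,0,0.005],
    [0,0,0,0.003,0.001,0,0.005],
    [0,0,0,0.003,0,0,0.005],
    [0,0,0,0,0,0,0.005],
    [0,0,0,0,0,0,0.005]
  ]
}}

```text
time_s: 8.95
position: [503.2, 4.0, 106.3]
ee_rot: [-0.0, 0.047, 0.999, 0.0]
ft_force: [-0.5, -0.4, -1.4]
width: 14.1
gripper_force: 113.4
```

>>> {"method": "drive_tool", "body": {
  "targets": [
    [0,0,0,0.002,0,0,0.005],
    [0,0,0,0.002,0,0,0.005],
    [0,0,0,0,0,0,0.005],
    [0,0,0,0,0,0,0.005]
  ]
}}

```text
time_s: 9.28
position: [507.1, 4.0, 106.3]
ee_rot: [-0.0, 0.047, 0.999, 0.0]
ft_force: [-0.2, 0.3, -0.7]
width: 13.5
gripper_force: 113.4
```

>>> {"method": "drive_tool", "body": {
  "targets": [
    [0,0,0,0.002,0,0,0.005],
    [0,0,0,0.002,0,0,0.005],
    [0,0,0,0,0,0,0.005],
    [0,0,0,0,0,0,0.005]
  ]
}}

```text
time_s: 9.62
position: [511.2, 4.0, 106.3]
ee_rot: [-0.0, 0.047, 0.999, 0.0]
ft_force: [1.2, 0.1, -1.5]
width: 13.8
gripper_force: 113.4
```

>>> {"method": "drive_tool", "body": {
  "targets": [
    [0,0,0,0.002,0,0,0.005],
    [0,0,0,0.0015,0,0,0.005],
    [0,0,0,0,0,0,0.005],
    [0,0,0,0,0,0,0.005]
  ]
}}

```text
time_s: 9.95
position: [513.1, 4.0, 105.7]
ee_rot: [-0.002, 0.046, 0.999, -0.0]
ft_force: [-8.2, 0.1, 0.0]
width: 13.5
gripper_force: 113.5
```

Contact with the gasket at about 13 mm depth fits my estimate of the mouth. I'll work out the levering arc.

Run:
```python
import numpy as np
np.set_printoptions(precision=1,suppress=True)
rho=106;prev=None
for i in range(0,29):
    th=np.radians(3*i);ph=th*.5;c,s=np.cos(ph),np.sin(ph)
    tip=np.array([-rho*np.cos(th),rho*np.sin(th)]);T=tip-105.6*np.array([c,s])+1.6*np.array([-s,c])
    if prev is not None and i%3==0: print(3*i,(T-prev)/3,T)
    if i%3==0: prev=T
```

```text
9 [0.5 2.8] [-210.1    9.9]
18 [1.6 2.6] [-205.4   17.8]
27 [2.6 2.4] [-197.5   25. ]
36 [3.6 2.1] [-186.7   31.2]
45 [4.5 1.6] [-173.1   36. ]
54 [5.3 1.1] [-157.1   39.2]
63 [6.  0.5] [-139.    40.6]
72 [ 6.6 -0.2] [-119.1   40. ]
81 [ 7.1 -0.9] [-97.9  37.3]
```

>>> {"method": "drive_tool", "body": {
  "targets": [
    [0,0,0,-0.0025,0,0.0015,0.005],
    [0,0,0,0,0,0.002,0.005],
    [0,0,0,0,0,0.002,0.005],
    [0,0,0,0,0,0.002,0.005],
    [0,0,0,0,0,0,0.005]
  ]
}}

```text
time_s: 10.37
position: [512.2, 3.9, 114.2]
ee_rot: [0.0, 0.047, 0.999, -0.0]
ft_force: [0.7, 1.1, -4.7]
width: 13.9
gripper_force: 113.0
```

>>> {"method": "drive_tool", "body": {
  "targets": [
    [-0.024,-0.249,0,0.0005,0,0.0028,0.005],
    [-0.024,-0.249,0,0.0005,0,0.0028,0.005],
    [-0.024,-0.249,0,0.0016,-0.0002,0.0026,0.005],
    [-0.024,-0.249,0,0.0016,-0.0002,0.0026,0.005],
    [-0.024,-0.249,0,0.0016,-0.0002,0.0026,0.005],
    [0,0,0,0,0,0,0.005]
  ]
}}

```text
time_s: 10.87
position: [517.4, 3.2, 127.4]
ee_rot: [0.066, 0.046, 0.997, -0.004]
ft_force: [0.5, 0.3, -2.7]
width: 13.2
gripper_force: 113.1
```

Run:
```python
from h import *
np.set_printoptions(precision=2,suppress=True)
p=capture("scene");pos,R=pose();s=state();print(pos,R[:,2],-R[:,0],s["ft_force"],s["wrist_torque"],s["qpos"])
cv2.imwrite("pics/a5.png",cv2.resize(p["image"][165:240,225:325],(800,600),interpolation=cv2.INTER_CUBIC))
```

```text
[517.45   3.21 127.33] [ 0.13 -0.01 -0.99] [ 0.99 -0.09  0.13] [-2.3   0.28 -4.15] [0.18 0.84 0.01] [ 0.51  0.32 -0.77  2.11  0.41  0.71  0.96]
```

View pics/a5.png

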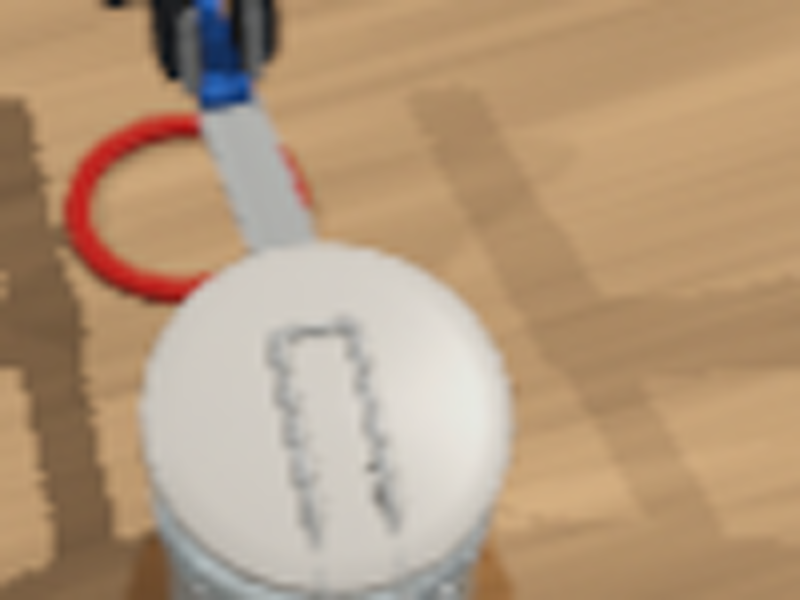

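The lid is rising on the blade, with its front edge now at crop row 243 (was 290). Next I continue along the arc.

>>> {"method": "drive_tool", "body": {
  "targets": [
    [-0.024,-0.249,0,0.0026,-0.0003,0.0024,0.005],
    [-0.024,-0.249,0,0.0026,-0.0003,0.0024,0.005],
    [-0.024,-0.249,0,0.0026,-0.0003,0.0024,0.005],
    [-0.024,-0.249,0,0.0036,-0.0003,0.0021,0.005],
    [-0.024,-0.249,0,0.0036,-0.0003,0.0021,0.005],
    [-0.024,-0.249,0,0.0036,-0.0003,0.0021,0.005],
    [-0.024,-0.249,0,0.0045,-0.0004,0.0016,0.005],
    [-0.024,-0.249,0,0.0045,-0.0004,0.0016,0.005],
    [-0.024,-0.249,0,0.0045,-0.0004,0.0016,0.005]
  ]
}}

```text
time_s: 11.67
position: [549.9, -0.1, 145.2]
ee_rot: [0.182, 0.046, 0.982, -0.009]
ft_force: [-1.2, -2.1, -4.2]
width: 13.3
gripper_force: 113.2
```

>>> {"method": "drive_tool", "body": {
  "targets": [
    [-0.024,-0.249,0,0.0053,-0.0005,0.0011,0.005],
    [-0.024,-0.249,0,0.0053,-0.0005,0.0011,0.005],
    [-0.024,-0.249,0,0.0053,-0.0005,0.0011,0.005],
    [-0.024,-0.249,0,0.006,-0.0006,0.0005,0.005],
    [-0.024,-0.249,0,0.006,-0.0006,0.0005,0.005],
    [-0.024,-0.249,0,0.006,-0.0006,0.0005,0.005],
    [-0.024,-0.249,0,0.0066,-0.0006,-0.0002,0.005],
    [-0.024,-0.249,0,0.0066,-0.0006,-0.0002,0.005],
    [-0.024,-0.249,0,0.0066,-0.0006,-0.0002,0.005],
    [0,0,0,0,0,0,0.005]
  ]
}}

```text
time_s: 12.5
position: [604.2, -4.7, 149.2]
ee_rot: [0.297, 0.044, 0.954, -0.015]
ft_force: [-0.5, 0.2, -0.4]
width: 13.9
gripper_force: 113.4
```

Run:
```python
from h import *
np.set_printoptions(precision=2,suppress=True)
p=capture("scene");pos,R=pose();s=state();print(pos,R[:,2],-R[:,0],s["ft_force"],s["wrist_torque"],s["qpos"])
cv2.imwrite("pics/a6.png",cv2.resize(p["image"][120:240,195:355],(800,600),interpolation=cv2.INTER_CUBIC))
for q in((115,50),(60,65),(117,75),(117,80)):
    a=np.radians(q[1]);h=606+117;print(q[1],proj(p,[h-117*np.cos(a),-18,108+117*np.sin(a)]))
```

```text
[603.89  -4.44 149.37] [ 0.56 -0.05 -0.82] [ 0.82 -0.08  0.57] [-0.3   0.11 -1.73] [0.05 0.72 0.03] [ 0.18  0.23 -0.41  2.28  1.34  0.26  0.03]
50 [260.82 194.32]
65 [264.83 197.84]
75 [267.94 202.08]
80 [269.59 204.75]
```

View pics/a6.png

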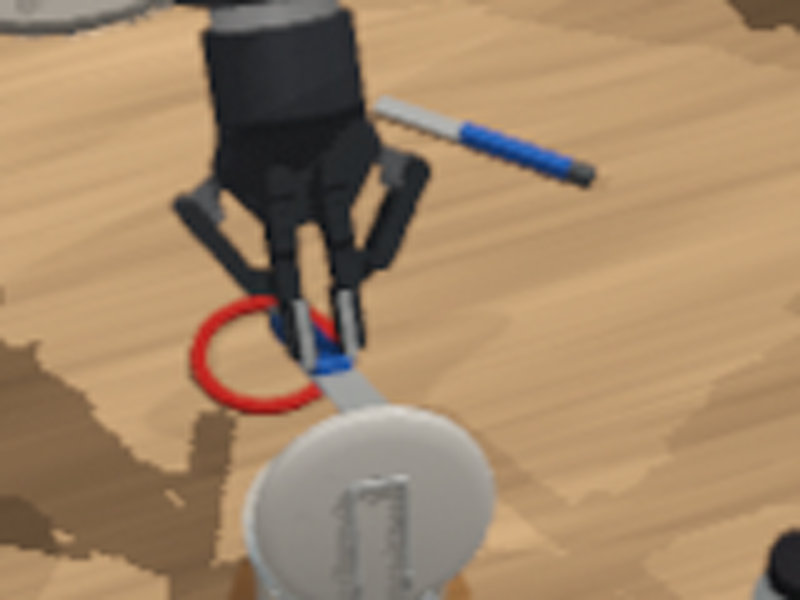

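The lid looks open about 70°, and the blade is still behind its front edge at crop (370,400). I'll add some margin without pitching further.

>>> {"method": "drive_tool", "body": {
  "targets": [
    [0,0,0,0.0055,-0.0005,0.001,0.005],
    [0,0,0,0.0055,-0.0005,0.001,0.005],
    [0,0,0,0.0055,-0.0005,0.001,0.005],
    [0,0,0,0.0055,-0.0005,0.001,0.005],
    [0,0,0,0,0,0,0.005],
    [0,0,0,0,0,0,0.005],
    [0,0,0,0,0,0,0.005]
  ]
}}

```text
time_s: 13.13
position: [625.8, -6.8, 153.9]
ee_rot: [0.296, 0.045, 0.954, -0.015]
ft_force: [-0.5, -0.2, -0.9]
width: 13.9
gripper_force: 113.4
```

>>> {"method": "drive_tool", "body": {
  "targets": [
    [0,0,0,-0.012,0.001,-0.002,0.005],
    [0,0,0,-0.02,0.002,-0.004,0.005],
    [0,0,0,-0.025,0.002,-0.003,0.005],
    [0,0,0,-0.025,0.002,0,0.005],
    [0,0,0,-0.025,0.002,0,0.005],
    [0,0,0,-0.015,0.001,0.01,0.005],
    [0,0,0,-0.005,0,0.02,0.005],
    [0,0,0,0,0,0.02,0.005],
    [0,0,0,0,0,0.02,0.005],
    [0,0,0,0,0,0,0.005],
    [0,0,0,0,0,0,0.005]
  ]
}}

```text
time_s: 14.05
position: [501.0, 0.9, 194.2]
ee_rot: [0.297, 0.046, 0.954, -0.018]
ft_force: [0.5, -0.6, -1.0]
width: 13.9
gripper_force: 113.5
```

Run:
```python
from h import *
np.set_printoptions(precision=2,suppress=True)
I=[];
for n in("scene","top"):
    p=capture(n)
    I.append(cv2.resize(p["image"][100:250,180:320] if n=="scene" else p["image"][110:260,200:340],(400,428),interpolation=cv2.INTER_CUBIC))
    pos,R=pose()
    for z in (104,106,108): print(n,z,proj(p,pos+np.array(-R[:,0])*z))
s=state();print(pos,R[:,2],-R[:,0],s["ft_force"],s["wrist_torque"],s["qpos"])
cv2.imwrite("pics/a7.png",np.hstack(I))
```

```text
scene 104 [256.   158.99]
scene 106 [256.18 159.13]
scene 108 [256.35 159.27]
top 104 [258.7  167.02]
top 106 [258.75 166.32]
top 108 [258.8  165.61]
[500.37   0.91 192.82] [ 0.56 -0.06 -0.82] [ 0.82 -0.08  0.57] [-0.26 -0.6  -1.98] [0.05 0.68 0.  ] [ 0.29 -0.02 -0.55  2.43  0.87  0.25  0.42]
```

View pics/a7.png

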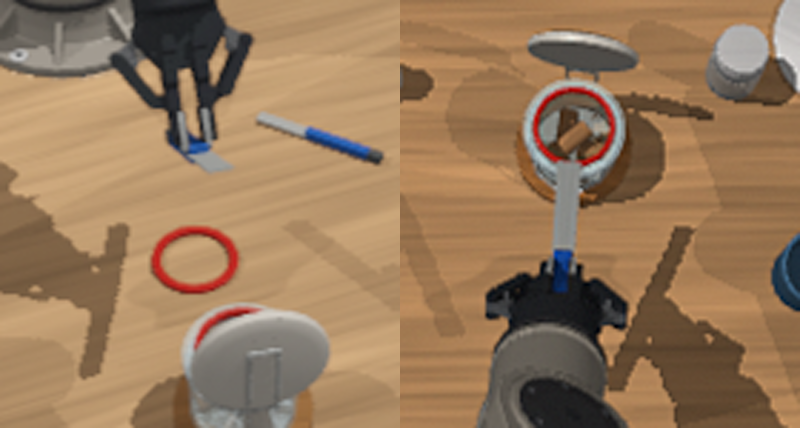

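The lid stands open at roughly 80°, upright in both crops, and the tool has not slipped: tip at scene (255,158), predicted (256,159). Next I pitch the tool toward vertical on the way to the cup.

>>> {"method": "drive_tool", "body": {
  "targets": [
    [-0.06,-0.6,0,0.002,-0.008,0.008,0.005],
    [-0.06,-0.6,0,0.002,-0.008,0.008,0.005],
    [-0.06,-0.6,0,0.002,-0.008,0.008,0.005],
    [-0.06,-0.6,0,0.002,-0.008,0.008,0.005],
    [-0.06,-0.6,0,0.002,-0.008,0.008,0.005],
    [-0.06,-0.6,0,0.002,-0.008,0.008,0.005],
    [-0.06,-0.6,0,0.002,-0.008,0.008,0.005],
    [-0.06,-0.6,0,0.002,-0.008,0.008,0.005],
    [0,0,0,0,0,0,0.005],
    [0,0,0,0,0,0,0.005]
  ]
}}

```text
time_s: 14.98
position: [523.5, -30.9, 227.3]
ee_rot: [0.387, 0.052, 0.92, -0.032]
ft_force: [0.6, 0.3, -1.6]
width: 13.9
gripper_force: 113.4
```

Run:
```python
from h import *
from scipy.optimize import least_squares
np.set_printoptions(precision=2,suppress=True)
pos,R=pose();print(pos,R[:,2],-R[:,0],state()["qpos"])
for n in("top","scene"):
    p=capture(n);rs=silhouettes(p,"utensil_cup")
    r=min(rs,key=lambda r:abs(onz(p,r["centre"],45)[:2]-[508,-272]).sum())
    # fit full silhouette: two circles hull
    cs=max(cv2.findContours(r["pixels"].astype(np.uint8),cv2.RETR_EXTERNAL,cv2.CHAIN_APPROX_NONE)[0],key=cv2.contourArea)
    def mask(c):
        t=np.linspace(0,6.283,40);pts=[proj(p,[c[0]+r_*np.cos(a),c[1]+r_*np.sin(a),z]) for r_,z in((43,90),(40,0)) for a in t]
        return cv2.convexHull(np.array(pts,np.float32)).reshape(-1,2)
    M=cv2.convexHull(cs).reshape(-1,2).astype(float)
    def f(c):
        h=mask(c);return [h[:,0].min()-M[:,0].min(),h[:,0].max()-M[:,0].max()-.0,h[:,1].min()-M[:,1].min(),h[:,1].max()-M[:,1].max()]
    v=least_squares(f,[508,-272],diff_step=1e-3);print(n,v.x,v.fun)
```

```text
[523.54 -30.91 227.29] [ 0.71 -0.1  -0.7 ] [ 0.7  -0.07  0.72] [ 1.03 -0.06 -1.16  2.46  1.97  0.17 -0.61]
top [ 511.1 -272.8] [-0.43  0.4  -0.84  0.87]
scene [ 511.35 -273.26] [-0.93  0.99 -1.4   1.22]
```

```bash
cat > kin.py <<'E'
from h import *
import itertools
from scipy.optimize import least_squares
D=[([1.119,.426,.074,1.606,-.034,1.111,-.067],[201.249,-644.263,231.302],[0,0,-1],[-.95,-.3,0]),
([.007,.52,-.777,1.765,.42,1.029,.5],[552.191,281.722,158.987],[0,0,-1],[.99,-.146,0]),
([.57,.31,-.81,2.1,.3,.85,1.06],[473.12,1.37,137.45],[0,0,-1],[.995,-.097,0]),
([.51,.32,-.77,2.11,.41,.71,.96],[517.45,3.21,127.33],[.13,-.01,-.99],[.99,-.09,.13]),
([.18,.23,-.41,2.28,1.34,.26,.03],[603.89,-4.44,149.37],[.56,-.05,-.82],[.82,-.08,.57]),
([.29,-.02,-.55,2.43,.87,.25,.42],[500.37,.91,192.82],[.56,-.06,-.82],[.82,-.08,.57]),
([1.03,-.06,-1.16,2.46,1.97,.17,-.61],[523.54,-30.91,227.29],[.71,-.1,-.7],[.7,-.07,.72])]
AX="zyzyzyz"
def chain(q,s,y0,t):
    R=Ro.from_euler("z",y0);F=[R]
    for k in range(7):
        R=R*Ro.from_euler(AX[k],s[k]*q[k]+(t if k==6 else 0));F.append(R)
    return F
def fit():
    best=None
    for s13 in itertools.product((1,-1),repeat=6):
        s=[s13[0],1,*s13[1:]]
        def f(v):
            o=[]
            for q,p,z,x in D:
                M=chain(q,s,*v)[-1].as_matrix();o+=list(M[:,2]-z)+list(-M[:,0]-x)
            return o
        for y0 in(0,3.14):
          for t in(0,1.57,3.14,-1.57):
            r=least_squares(f,[y0,t])
            if best is None or r.cost<best[0]:best=(r.cost,s,r.x)
    c,s,v=best
    A=[];b=[]
    for q,p,z,x in D:
        F=[f.as_matrix() for f in chain(q,s,*v)]
        e=np.eye(3)
        A.append(np.hstack([F[0]@e[:,[2]],F[2]@e[:,[0,2]],F[4]@e[:,[0,2]],F[6]@e[:,[0,2]]]));b.append(p)
    A=np.vstack(A);b=np.hstack(b)
    L=np.linalg.solve(A.T@A+1e-6*np.eye(7)*1,A.T@b)
    return c,s,v,L,A@L-b
E
python3 - <<'E'
from kin import *
np.set_printoptions(precision=2,suppress=True)
c,s,v,L,res=fit();print(c,s,v);print(L);print(res.reshape(-1,3))
E
```

```text
0.00023133331360986552 [-1, 1, -1, 1, -1, 1, -1] [6.29 1.57]
[168.13  42.27 590.   -19.91 466.7   44.6  277.87]
[[ 62.26  34.6  -10.58]
 [  3.39   3.78  -2.56]
 [  4.34   3.93   7.06]
 [  0.69   9.06   3.33]
 [  4.25  12.34  -4.11]
 [-18.91  17.18  -8.69]
 [  7.7  -18.23  15.54]]
```

```bash
cat >> kin.py <<'E'
SG=[-1,1,-1,1,-1,1,-1];V=[6.29-2*np.pi,1.5708]
def cols(q):
    F=[f.as_matrix() for f in chain(q,SG,*V)];e=np.eye(3)
    return np.hstack([F[0]@e[:,[2]],F[1]@e[:,:2],F[2]@e,F[4]@e,F[6]@e]),F[7]
def fitL(reg=1e-4):
    A=np.vstack([cols(d[0])[0] for d in D]);b=np.hstack([d[1] for d in D])
    L=np.linalg.solve(A.T@A+reg*np.diag([0,1,1,1,1,0,1,1,0,1,1,0]),A.T@b);return L,(A@L-b).reshape(-1,3)
E
python3 - <<'E'
from kin import *
np.set_printoptions(precision=1,suppress=True)
for r in(1e-4,1e-2,1e-1):
    L,res=fitL(r);print(L);print(np.abs(res).max(1))
E
```

```text
[278.4  -7.9 -16.2   7.8 -16.2 551.4  -5.5 -33.8 496.5   3.1  -3.6 331.4]
[1.1 0.7 2.6 2.7 1.3 2.4 2. ]
[279.1  -6.2 -16.1   6.7 -16.1 551.2  -4.2 -33.4 496.8   3.3  -4.1 331.2]
[0.9 0.6 2.7 2.6 1.6 2.6 1.9]
[280.   -1.1 -15.9   5.1 -15.9 548.7  -0.8 -29.5 498.4   5.4  -7.  327.6]
[0.9 0.7 3.3 2.1 2.8 3.6 1.7]
```

```bash
cat >> kin.py <<'E'
LO=np.array([-2.85,-.5,-1.23,.21,-1.02,.16,-2.73]);HI=np.array([2.85,2.14,1.37,2.46,4.16,2.05,2.73])
LL=fitL(1e-2)[0]
def goalR(psi,eps):
    z=np.array([np.cos(psi)*np.cos(eps),np.sin(psi)*np.cos(eps),-np.sin(eps)]);x=-np.array([np.cos(psi)*np.sin(eps),np.sin(psi)*np.sin(eps),np.cos(eps)])
    return np.column_stack([x,np.cross(z,x),z])
def ik(q0,p,R,w=.02,free=0):
    def f(q):
        C,F=cols(q);return np.r_[(C@LL-p)/20,Ro.from_matrix(F.T@R).as_rotvec()*10,w*(q-q0)]
    m=.04
    r=least_squares(f,np.clip(q0,LO+m+.01,HI-m-.01),bounds=(LO+m,HI-m));C,F=cols(r.x)
    return r.x,np.linalg.norm(C@LL-p),np.degrees(Ro.from_matrix(F.T@R).magnitude())
E
python3 - <<'E'
from kin import *
np.set_printoptions(precision=2,suppress=True)
q0=np.array(state()["qpos"])
rng=np.random.default_rng(0)
for eps in(0,15,25):
  for psi in(0,-30,-60,-90,-120,60,90):
    e,ps=np.radians([eps,psi]);R=goalR(ps,e);p=np.array([511,-273,14])-125*R[:,0]
    best=None
    for st in[q0]+[rng.uniform(LO,HI) for _ in range(8)]:
        q,dp,dr=ik(q0,p,R) if st is q0 else ik(st,p,R,.001)
        c=dp+dr*3
        if dp<6 and dr<2: c=np.abs(q-q0).max()-100
        if best is None or c<best[0]:best=(c,q,dp,dr)
    print(eps,psi,best[1],"%.1f %.1f"%best[2:],"maxdq %.2f"%np.abs(best[1]-q0).max())
E
```

```text
0 0 [ 1.72  1.19 -0.94  2.42  4.04  0.92 -0.93] 0.0 0.0 maxdq 2.08
0 -30 [ 1.62  1.98 -1.19  2.42  3.86  1.41  0.04] 29.4 10.3 maxdq 2.04
0 -60 [ 0.21  0.91 -0.44  2.42  1.99  1.94 -1.56] 0.0 0.0 maxdq 1.78
0 -90 [-0.22  0.88 -0.02  2.1   1.34  1.62 -1.42] 0.0 0.0 maxdq 1.46
0 -120 [-0.18  0.98  0.1   1.73  0.93  1.77 -1.18] 0.0 0.0 maxdq 1.60
0 60 [ 1.33  1.04 -0.56  1.72 -0.92  1.41 -2.2 ] 0.0 0.0 maxdq 2.88
0 90 [ 1.35  1.37 -1.05  1.34 -0.29  1.7  -2.69] 0.0 0.0 maxdq 2.25
15 0 [ 1.75  1.11 -1.19  2.41  3.52  0.6  -0.67] 0.0 0.0 maxdq 1.55
15 -30 [ 1.19  1.07 -1.19  2.42  2.69  1.53 -0.6 ] 46.9 7.5 maxdq 1.37
15 -60 [ 0.31  0.69 -0.46  2.42  2.01  1.53 -1.37] 0.0 0.0 maxdq 1.36
15 -90 [ 0.08  0.73 -0.28  2.13  1.42  1.53 -1.29] 0.0 0.0 maxdq 1.37
15 -120 [-0.26  0.85  0.27  1.82  0.82  1.47 -1.06] 0.0 0.0 maxdq 1.43
15 60 [ 1.6   1.16 -1.09  1.78 -0.37  1.01 -2.69] 0.0 0.0 maxdq 2.33
15 90 [ 1.33  1.27 -1.19  1.41 -0.    1.59  2.69] 17.3 43.8 maxdq 3.30
25 0 [ 1.65  0.93 -1.19  2.37  3.26  0.49 -0.66] 0.0 0.0 maxdq 1.30
25 -30 [ 1.3   0.84 -1.19  2.42  2.56  1.11 -0.64] 15.0 3.3 maxdq 0.94
25 -60 [ 0.48  0.59 -0.56  2.37  2.    1.29 -1.19] 0.0 0.0 maxdq 1.12
25 -90 [-0.04  0.62 -0.04  2.15  1.34  1.22 -1.17] 0.0 0.0 maxdq 1.12
25 -120 [-0.01  0.74  0.01  1.85  0.9   1.45 -1.1 ] 0.0 0.0 maxdq 1.28
25 60 [ 1.51  0.99 -1.01  1.82 -0.41  0.93 -2.69] 0.0 0.0 maxdq 2.37
25 90 [ 0.38  0.91  0.49  1.63 -0.98  1.83 -1.87] 0.0 0.0 maxdq 2.94
```

Run:
```python
from kin import *
np.set_printoptions(precision=2,suppress=True)
pos,R0=pose();q=np.array(state()["qpos"])
for psi,eps in((-75,15),(-85,15)):
    R1=goalR(*np.radians([psi,eps]));p1=np.array([511,-273,125])-125*R1[:,0]
    rv=Ro.from_matrix(R1@R0.T).as_rotvec();print(psi,"rotvec units",np.degrees(rv)/6,"p1",p1,"d",p1-pos)
    qq=q.copy();N=20;pm=pos
    for k in range(1,N+1):
        p=pos+(p1-pos)*k/N+[0,0,0];R=Ro.from_rotvec(rv*k/N).as_matrix()@R0
        q2,dp,dr=ik(qq,p,R,.05);
        if k%4==0 or dp>8:print(k,q2,"%.1f %.1f"%(dp,dr),"dq %.2f"%np.abs(q2-qq).max())
        qq=q2
```

```text
-75 rotvec units [ -3.25  -4.03 -11.06] p1 [ 519.37 -304.25  245.74] d [  -4.55 -274.62   18.05]
3 [ 0.98  0.   -1.19  2.42  1.56  0.42 -0.33] 8.3 3.9 dq 0.09
4 [ 0.95  0.03 -1.19  2.42  1.58  0.52 -0.38] 8.8 4.1 dq 0.10
5 [ 0.92  0.07 -1.19  2.42  1.59  0.62 -0.44] 9.1 4.3 dq 0.10
6 [ 0.89  0.11 -1.19  2.42  1.61  0.72 -0.5 ] 9.1 4.2 dq 0.11
7 [ 0.86  0.15 -1.19  2.42  1.63  0.83 -0.55] 8.8 4.1 dq 0.11
8 [ 0.84  0.2  -1.19  2.42  1.64  0.94 -0.61] 8.2 3.7 dq 0.11
12 [ 0.79  0.4  -1.19  2.42  1.73  1.33 -0.8 ] 2.3 1.0 dq 0.09
16 [ 0.71  0.53 -1.09  2.36  1.75  1.59 -0.93] 0.0 0.0 dq 0.05
20 [ 0.67  0.63 -0.97  2.25  1.73  1.76 -1.03] 0.0 0.0 dq 0.04
-85 rotvec units [ -3.66  -3.8  -12.69] p1 [ 513.82 -305.23  245.74] d [ -10.1  -275.6    18.05]
4 [ 0.91  0.05 -1.19  2.42  1.56  0.58 -0.4 ] 7.7 3.6 dq 0.12
8 [ 0.79  0.24 -1.19  2.42  1.62  1.05 -0.65] 4.6 2.1 dq 0.11
12 [ 0.68  0.41 -1.12  2.39  1.65  1.41 -0.84] 0.0 0.0 dq 0.07
16 [ 0.6   0.54 -1.    2.29  1.62  1.65 -0.96] 0.0 0.0 dq 0.05
20 [ 0.56  0.64 -0.88  2.15  1.58  1.82 -1.07] 0.0 0.0 dq 0.04
```

>>> {"method": "drive_tool", "body": {
  "targets": [
    [-0.183,-0.19,-0.635,0.004,-0.0138,0.002,0.005],
    [-0.183,-0.19,-0.635,0.004,-0.0138,0.002,0.005],
    [-0.183,-0.19,-0.635,0.004,-0.0138,0.002,0.005],
    [-0.183,-0.19,-0.635,0.002,-0.0138,0.002,0.005],
    [-0.183,-0.19,-0.635,0.002,-0.0138,0.002,0.005],
    [-0.183,-0.19,-0.635,0.002,-0.0138,0.001,0.005],
    [-0.183,-0.19,-0.635,0,-0.0138,0.001,0.005],
    [-0.183,-0.19,-0.635,0,-0.0138,0.001,0.005],
    [-0.183,-0.19,-0.635,0,-0.0138,0.001,0.005],
    [-0.183,-0.19,-0.635,0,-0.0138,0.001,0.005]
  ]
}}

```text
time_s: 16.02
position: [541.4, -168.1, 241.9]
ee_rot: [0.445, 0.314, 0.804, -0.239]
ft_force: [-0.3, 0.5, -1.7]
width: 13.7
gripper_force: 113.5
```

>>> {"method": "drive_tool", "body": {
  "targets": [
    [-0.183,-0.19,-0.635,-0.003,-0.0138,0.001,0.005],
    [-0.183,-0.19,-0.635,-0.003,-0.0138,0.001,0.005],
    [-0.183,-0.19,-0.635,-0.003,-0.0138,0.001,0.005],
    [-0.183,-0.19,-0.635,-0.003,-0.0138,0.001,0.005],
    [-0.183,-0.19,-0.635,-0.003,-0.0138,0.001,0.005],
    [-0.183,-0.19,-0.635,-0.003,-0.0138,0,0.005],
    [-0.183,-0.19,-0.635,-0.003,-0.0138,0,0.005],
    [-0.183,-0.19,-0.635,-0.003,-0.0138,0,0.005],
    [0,0,0,0,0,0,0.005],
    [0,0,0,0,0,0,0.005]
  ]
}}

```text
time_s: 16.85
position: [518.1, -277.9, 246.7]
ee_rot: [0.451, 0.496, 0.637, -0.381]
ft_force: [0.8, -0.1, -1.6]
width: 13.5
gripper_force: 113.5
```

Run:
```python
from kin import *
np.set_printoptions(precision=2,suppress=True)
pos,R0=pose();q=np.array(state()["qpos"]);print(pos,R0[:,2],-R0[:,0],q)
R1=goalR(*np.radians([-85,15]));p1=np.array([511,-273,125])-125*R1[:,0]
print("units",np.degrees(Ro.from_matrix(R1@R0.T).as_rotvec())/6,"d",p1-pos,"handle end",pos+125*R0[:,0]+2*R0[:,2])
```

```text
[ 518.14 -277.85  246.67] [ 0.2  -0.93 -0.3 ] [ 0.1  -0.29  0.95] [ 0.52  0.58 -0.89  2.21  1.58  1.72 -1.02]
units [-0.37 -0.42 -1.26] d [ -4.32 -27.38  -0.93] handle end [ 505.89 -243.86  126.99]
```

>>> {"method": "drive_tool", "body": {
  "targets": [
    [-0.12,-0.14,-0.42,-0.0014,-0.009,0,0.005],
    [-0.12,-0.14,-0.42,-0.0014,-0.009,0,0.005],
    [-0.12,-0.14,-0.42,-0.0014,-0.009,0,0.005],
    [0,0,0,0,0,0,0.005],
    [0,0,0,0,0,0,0.005]
  ]
}}

```text
time_s: 17.27
position: [514.0, -305.3, 247.7]
ee_rot: [0.449, 0.536, 0.584, -0.411]
ft_force: [-0.1, -0.3, -2.3]
width: 13.7
gripper_force: 113.5
```

Run:
```python
from kin import *
np.set_printoptions(precision=2,suppress=True)
pos,R0=pose();print(pos,R0[:,2],-R0[:,0])
h=pos+125*R0[:,0]+2*R0[:,2];t=pos-106*R0[:,0];print("handle end",h)
I=[]
for n,x0,y0 in(("scene",110,130),("top",290,140)):
    p=capture(n);print(n,"pred handle,tip,cup rim in crop",[(proj(p,X)-[x0,y0])*4 for X in(h,t,[511,-273,90])])
    I.append(cv2.resize(p["image"][y0:y0+110,x0:x0+100],(400,440),interpolation=cv2.INTER_CUBIC))
cv2.imwrite("pics/a8.png",np.hstack(I))
```

```text
[ 513.99 -305.26  247.68] [ 0.08 -0.96 -0.26] [ 0.02 -0.26  0.97]
handle end [ 511.61 -274.95  126.42]
scene pred handle,tip,cup rim in crop [array([148.89, 282.85]), array([-53.2 ,  47.05]), array([163.65, 316.53])]
top pred handle,tip,cup rim in crop [array([245.28, 241.23]), array([423.06, 175.76]), array([232.13, 249.41])]
```

View pics/a8.png

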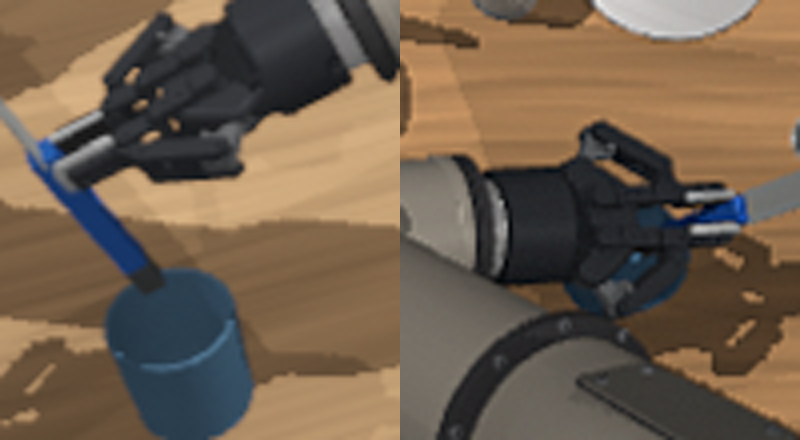

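The handle butt is at scene crop (150,280), over the cup mouth and matching the prediction. Next I lower it.

>>> {"method": "drive_tool", "body": {
  "targets": [
    [0,0,0,0,0.002,-0.011,0.005],
    [0,0,0,0,0.002,-0.011,0.005],
    [0,0,0,0,0.002,-0.011,0.005],
    [0,0,0,0,0.002,-0.011,0.005],
    [0,0,0,0,0,-0.011,0.005],
    [0,0,0,0,0,-0.011,0.005],
    [0,0,0,0,0,-0.011,0.005],
    [0,0,0,0,0,-0.011,0.005],
    [0,0,0,0,0,-0.011,0.005],
    [0,0,0,0,0,-0.008,0.005],
    [0,0,0,0,0,0,0.005],
    [0,0,0,0,0,0,0.005]
  ]
}}

```text
time_s: 18.37
position: [513.9, -297.6, 140.6]
ee_rot: [0.45, 0.537, 0.584, -0.411]
ft_force: [-0.6, 0.9, -0.9]
width: 14.1
gripper_force: 113.5
```

>>> {"method": "drive_tool", "body": {
  "targets": [
    [0,0,0,0,0,-0.003,0.005],
    [0,0,0,0,0,0,0.005],
    [0,0,0,0,0,0,0.005]
  ]
}}

```text
time_s: 18.62
position: [514.0, -297.7, 138.5]
ee_rot: [0.45, 0.537, 0.583, -0.411]
ft_force: [0.2, -0.6, -1.0]
width: 14.0
gripper_force: 113.5
```

>>> {"method": "drive_tool", "body": {
  "targets": [
    [0,0,0,0,0,-0.002,0.005],
    [0,0,0,0,0,-0.002,0.005],
    [0,0,0,0,0,-0.002,0.005],
    [0,0,0,0,0,0,0.005],
    [0,0,0,0,0,0,0.005]
  ]
}}

```text
time_s: 19.03
position: [513.9, -297.7, 131.9]
ee_rot: [0.45, 0.537, 0.584, -0.411]
ft_force: [0.7, -0.3, -2.5]
width: 13.7
gripper_force: 113.5
```

>>> {"method": "drive_tool", "body": {
  "targets": [
    [0,0,0,0,0,0,0.025],
    [0,0,0,0,0,0,0.03],
    [0,0,0,0,0,0,0.04],
    [0,0,0,0,0,0,0.05],
    [0,0,0,0,0,0,0.05],
    [0,0,0,0,0,0,0.05],
    [0,0,0,-0.0005,0.007,0.002,0.05],
    [0,0,0,-0.001,0.015,0.004,0.05],
    [0,0,0,-0.002,0.02,0.006,0.05],
    [0,0,0,-0.002,0.02,0.006,0.05],
    [0,0,0,-0.002,0.02,0.006,0.05],
    [0,0,0,-0.002,0.02,0.006,0.05]
  ]
}}

```text
time_s: 20.03
position: [504.1, -194.3, 162.5]
ee_rot: [0.45, 0.537, 0.584, -0.411]
ft_force: [0.3, -0.0, -0.1]
width: 50.3
gripper_force: 0.0
```

>>> {"method": "drive_tool", "body": {
  "targets": [
    [0,0,0,-0.002,0.02,0.01,0.05],
    [0,0,0,-0.002,0.02,0.02,0.05],
    [0,0,0,-0.002,0.01,0.02,0.05],
    [0,0,0,0,0,0.02,0.05],
    [0,0,0,0,0,0,0.05],
    [0,0,0,0,0,0,0.05],
    [0,0,0,0,0,0,0.05]
  ]
}}

```text
time_s: 20.62
position: [498.2, -145.7, 231.9]
ee_rot: [0.45, 0.537, 0.583, -0.411]
ft_force: [-0.2, 0.3, -0.4]
width: 50.0
gripper_force: 0.0
```

Run:
```python
from h import *
s=state();print(s["time_s"],s["joint_velocities"],s["ft_force"],s["width"])
I=[]
for n,x0,y0 in(("scene",110,110),("top",240,110)):
    p=capture(n)
    I.append(cv2.resize(p["image"][y0:y0+150,x0:x0+ 160],(400,375),interpolation=cv2.INTER_CUBIC))
cv2.imwrite("pics/a9.png",np.hstack(I))
```

```text
20.6167 [ 0.00179051  0.01622354  0.00780552  0.00104654  0.00278066 -0.00185446
  0.0013518 ] [-0.18726391  0.25371266 -0.38774743] 50.019140504822786
```

View pics/a9.png

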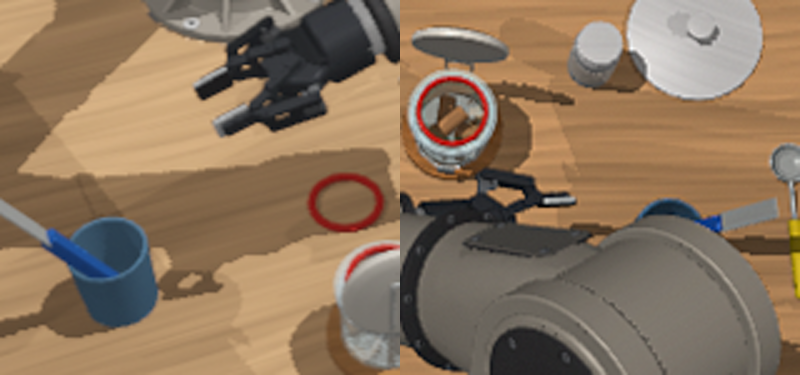

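The tool rests in the cup leaning on the rim (scene crop (90,250)), the cup is upright, the lid is open and the gripper is clear. I'll check the lean from the tip pixel in the top view (390.8,192.8), and hand in if it is fine.

Run:
```python
from h import *
p=capture("top");best=[]
for z in range(120,230,10):
    X=onz(p,(390.8,192.8),z)
    # handle end ~ 8-15 mm above table within cup; tool length 230
    hor=np.sqrt(max(230**2-(z-13)**2,0)); h=X[1]+hor
    print(z,X.round(0),"lean",round(float(np.degrees(np.arcsin(hor/230))),1),"handle-end y",round(float(h),0))
```

```text
120 [ 533. -393.  120.] lean 62.3 handle-end y -189.0
130 [ 531. -390.  130.] lean 59.4 handle-end y -192.0
140 [ 530. -386.  140.] lean 56.5 handle-end y -195.0
150 [ 528. -383.  150.] lean 53.4 handle-end y -198.0
160 [ 526. -380.  160.] lean 50.3 handle-end y -203.0
170 [ 525. -377.  170.] lean 47.0 handle-end y -209.0
180 [ 523. -374.  180.] lean 43.4 handle-end y -215.0
190 [ 521. -370.  190.] lean 39.7 handle-end y -224.0
200 [ 520. -367.  200.] lean 35.6 handle-end y -233.0
210 [ 518. -364.  210.] lean 31.1 handle-end y -245.0
220 [ 516. -361.  220.] lean 25.8 handle-end y -261.0
```

The handle end must lie inside the cup (y ≤ about −240), so the lean is about 32°, within the limit. Handing in.

```bash
python3 -c "
from rig import *
print(job_done())"
```

```text
the job is handed in; nothing more can be done
None
```

I prised the lid open with the blade to about 80°, stood the tool handle-down in the upright cup leaning about 32° on the rim, kept the gripper off the lid, and handed the job in at about 21 s. The hand-in returned no verdict.

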